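Slide the blank sign plate out over the edge and fit it on its desk stand

ROBOT

A 7-joint arm with a two-finger parallel gripper is mounted at the origin on the work surface. World frame = base frame: x ahead of the robot, y to its left, z up, the work surface at z = 0. Lengths are in m, angles in rad, forces in N, time in s.
With the tool pointing down it reaches from about 0.425 to 0.925 m from the base axis. Payload 6.8 kg.
Tool frame: the origin (TCP) lies on the front face of the gripper's body, between the roots of the fingers; the fingertips stand 73 mm ahead of it and the grasp point (between the pads) lies 54 mm ahead of it (env.nose_length is the distance from the TCP to the fingertips, in m); z points along the fingers, y is the line along which they close (so a half turn about z gives the same grasp; the last joint's range is limited). The gripper opens to 85 mm and grips with 20 to 120 N. Pads are 22 mm wide; open, the fingers measure 114 mm over their backs; the gripper's body (76 mm by 85 mm) begins 54 mm behind the grasp point. The pads swing forward as they close: fully open they stand 13 mm farther back than shut.
Start: joints at [-1.244, 0.477, 0.022, 1.555, -0.011, 1.109, -0.083], TCP at [0.284, 0.612, 0.304] pointing down, gripper open.
Joint ranges: [-2.96, 2.96], [-0.34, 2.1], [-1.41, 1.46], [0.24, 2.44], [-1.37, 4.51], [0.17, 1.92], [-2.96, 2.96]. Speed limits (rad/s): [2.39, 2.39, 3.14, 3.14, 3.14, 3.14, 3.14].

INTERFACE

Orientations are given as a unit quaternion [w, x, y, z].
In Python, from cell import env, kin, camera, calibration, job gives the robot as it stands. The module is installed in compiled form; this text tells all that it offers. Calls block until the motion is done:
- env.reach(position, orientation): joint-space move of the TCP to a pose.
- env.movel(position, velocity=0.15, rot=None, stop_force=None): straight line of the TCP; rot=None keeps the orientation; velocity is the mean speed in m/s. With stop_force (N) it stops when the force on the tool has changed by that much, and returns True; else False.
- env.goto_joints(angles): joint-space move.
- env.grip(opening, f_grip=None): finger opening in m; f_grip is the grip in N (None keeps the last); returns when the fingers have stopped.
- env.dwell(seconds).
- kin.inverse_kinematics(position, orientation): joint angles nearest the present ones, or None.
- env.get_state(): the state.
- camera(name): name is "scene" or "top" or "wrist"; returns (picture, depth): 480x640x3 uint8, blue, green, red; 480x640 float32, m along the optical axis (not along the pixel's ray), 0 where there is no reading.
- calibration(name): a dict with "fx", "fy", "cx", "cy" (pixels), "rvec" (rotation vector, rad) and "tvec" (3), from world to camera coordinates, as OpenCV has them. Camera axes: x right, y down, z forward; pixel columns grow to the right and rows downward; lengths in m; the calibration is good to about 2 mm. A picture is of the moment at which its call begins: read the wrist's pose just before it. calibration takes no time and is no camera call; for the wrist camera it gives the pose at the moment of the call.
A pose or a line that the arm cannot do raises env.PlanningError and nothing moves.
- job.job_done(): hands the job in; it is judged then, once.
The state is a dict: "time": time; "qpos": joint angles; "joint_velocities": joint speeds; "joint_torque": joint torques, N m; "tcp_pos": TCP position; "orientation": TCP orientation; "force": force on the tool from outside, world axes, zero at the start; "torque": the same for the moment, N m; "opening": finger opening in m; "gripper_force": force on a finger pad.
Only numpy, scipy, OpenCV 4.12 (cv2) and the standard library are available. Lean on these libraries where they do the work, as an engineer would, in place of code of your own. Each camera call takes 0.05 s, during which the arm holds its last target. There are 200 camera calls.

TASK

The thin metal sign plate lies in the channel on top of the little drawer unit, under a spring clip, and is too flat and boxed in to grasp there. Pressing lightly on its vinyl panel from above, slide it out towards the open front until well over a quarter but less than half of its length overhangs the edge and let it lie there; then take it by its two long edges where it overhangs, lift it off and lay it flat in the black desk stand, inside the corner lugs. Do not lean hard on the plate, do not drop it, and leave the other things on the desk and on the drawer unit where they are.

Things in the scene. Friction and masses are not known exactly. Their poses are not given: they have to be found in the camera images.
- plate_centre (a point): the centre of the loose plain aluminium sign plate, 150 x 56 x 3 mm, 50 to 100 g; x axis along the length, y along the width, z up. A grippy blank vinyl panel, 92 x 46 mm, stands 0.5 mm proud on top, from 60 mm in front (-x) to 32 mm behind the centre; the long edges are grippy too. It starts flat in the channel, its front end 10 to 30 mm behind the channel's front edge, its rear under the clip
- edge (a point): middle of the channel's open front edge, at floor height (110 mm above the desk), atop a fixed wooden drawer unit 240 mm deep, 200 mm wide with a flat front. x points back along the channel, away from the open front; y across; z up. Two rails, 61 mm apart, 5 mm high, 6 mm wide, flank the floor over its full 240 mm and end at the edge. Drawer pulls stick out 8 mm, over 25 mm below the edge
- clip_foot (a point): the spot, 145 mm behind the edge and 3 mm above the floor, where the clip's round foot (10 mm thick, 34 mm wide) bears on the plate's bare rear with about 6 N. The sprung steel clip reaches back to its hinge 218 mm behind the edge and at most 40 mm above the floor. Its drag lasts until the plate's rear end has come out in front of the foot, which then drops to the floor
- channel: the grey channel floor with its rails (origin: middle of the floor, axes as for the edge). Friction: plate on floor and foot about 0.3, fingertips on the vinyl about 0.8. The floor rests on stiff foam (1 mm for 25 N). A press of about 9 to 13 N near the plate's centre slides it; with less the fingers slip over it; press, clip and weight together must stay below 22 N. Measured heights are too coarse for that: go by the felt force
- seat (a point): centre of the flat bed of the black desk sign stand (fixed), 32 mm above the desk; the plate's underside rests on it, its length along x (either way round); z up. The bed is 40 mm wide, narrower than the plate; beside it the middle 126 mm are open to the desk for fingers. Four end corners with lugs and end stops 6 mm above the bed leave 3 mm to spare all round the plate
- stand: the black sign stand: 168 mm long in x; ends 74 mm wide in y over the last 18 mm; end stops' inner faces 78 mm, side lugs' inner faces 31 mm from the centre, the lugs 66 to 80 mm along x from it; 38 mm high overall. Origin under its centre, on the desk
- calculator: bystander: grey desk calculator, 110 x 64 x 16 mm, lying flat; origin under its centre
- mouse: bystander: black round computer mouse, 62 mm across, 35 mm high; origin under its centre
- stapler: bystander: black stapler, 130 x 38 x 49 mm; origin under its centre
- mug: bystander: white mug, 80 mm across, 90 mm high; origin under its centre
- tea: bystander: tea bottle, 64 mm across, 190 mm high; origin under its centre
- eraser: bystander: white eraser, 43 x 18 x 12 mm, lying on the drawer unit beside the channel; origin under its centre
- tape: bystander: roll of clear tape, 64 mm across, 18 mm high, lying flat; origin under its centre

How it is judged:
On the way, in this order (a step that is already met when the one before it is completed fails the run):
1. the plate lies flat in the channel with between 38 and 70 mm of it overhanging the front edge, and nothing of the robot touches it (x of plate_centre in the frame of edge between 0.005 and 0.037 m and z of plate_centre in the frame of edge below 0.004 m and angle between plate_centre's own z axis and vertical below 0.04 rad and contact force between plate and the fingers below 0.05 N), for 0.2 s.
2. the plate is held in the fingers and lifted clear of the channel (z of plate_centre in the frame of edge above 0.012 m and contact force between plate and the fingers above 1 N and contact force between plate and channel below 0.05 N), for 0.1 s.
At the end, for the whole second after the job is handed in: the plate lies at rest, flat (within 0.03 rad) on the stand's bed inside the four lugs: its centre within 6 mm of the bed's centre, its underside within 1.5 mm of the bed, its length along the stand within 0.12 rad, and released (horizontal distance between plate_centre and seat below 0.006 m and z of plate_centre in the frame of seat between 0 and 0.003 m and angle between plate_centre's own z axis and vertical below 0.03 rad and angle between the x axis of plate_centre and the x axis of seat, either way round below 0.12 rad and linear speed of plate below 0.01 m/s); the robot touches nothing.
It fails at once if the plate is pressed onto the channel with more than 22 N (clip and weight, about 7 N, included) (contact force between plate and channel above 22 N).
It fails at once if the plate is banged or pressed onto the stand with more than 25 N (contact force between plate and stand above 25 N).
It fails at once if the plate is dropped or tipped off onto the desk (height (world z) of plate_centre below 0.02 m or angle between plate_centre's own z axis and vertical above 0.7 rad).
It fails at once if another thing on the desk or on the drawer unit is shifted by more than 20 mm (distance of any of calculator, mouse, stapler, mug, tea, eraser, tape from where it was at the start of the episode above 0.02 m).
It also fails if it takes over 72 s, if anything falls off the work surface, if the arm or the gripper's body presses on something with over 40 N, if the wrist force passes 120 N, or if a joint passes its speed limit or range.

## Working session

There is one attempt and no reset: what is moved stays moved. The work goes in short steps, each a Python script; the robot and the scene stay as the last script left them, time stands still between calls to the robot, and variables do not carry over. Pictures are saved under pics/ and viewed, at most 13 in all, crops included, and the job is handed in when it is done.

```bash
mkdir -p pics; python3 - <<'E'
from cell import env,camera,calibration
import cv2,numpy as np
for n in("scene","top"):
    p,d=camera(n);cv2.imwrite(f"pics/{n}0.png",p);np.savez(f"{n}0.npz",p=p,d=d,**calibration(n));print(n,calibration(n))
s=env.get_state();print({k:np.round(v,3) for k,v in s.items()})
E
```

```text
scene {'fx': 489.0896148476908, 'fy': 489.0896148476908, 'cx': 318.4136421315384, 'cy': 238.18670904759836, 'rvec': array([ 1.41927524,  1.97522768, -0.97412695]), 'tvec': array([ 0.18028087, -0.24380119,  1.4638059 ])}
top {'fx': 521.7511337139296, 'fy': 521.7511337139296, 'cx': 323.69356021171177, 'cy': 242.44517396350548, 'rvec': array([ 2.12633551, -2.130968  ,  0.16228689]), 'tvec': array([0.00240831, 0.56988904, 1.22267615])}
{'time': np.float64(0.1), 'qpos': array([-1.244,  0.478,  0.022,  1.556, -0.011,  1.109, -0.083]), 'joint_velocities': array([ 0.   , -0.004,  0.   , -0.003, -0.001, -0.002,  0.001]), 'joint_torque': array([ 5.0000e-03, -5.9776e+01,  1.6140e+00, -2.8195e+01,  1.3000e-02,
        5.0000e-03,  0.0000e+00]), 'tcp_pos': array([0.284, 0.612, 0.303]), 'orientation': array([-0.   ,  0.216,  0.976, -0.001]), 'force': array([-0.063,  0.704,  0.382]), 'torque': array([-0.051, -0.019,  0.023]), 'gripper_force': np.float64(0.0), 'opening': np.float64(0.085)}
```

View pics/top0.png

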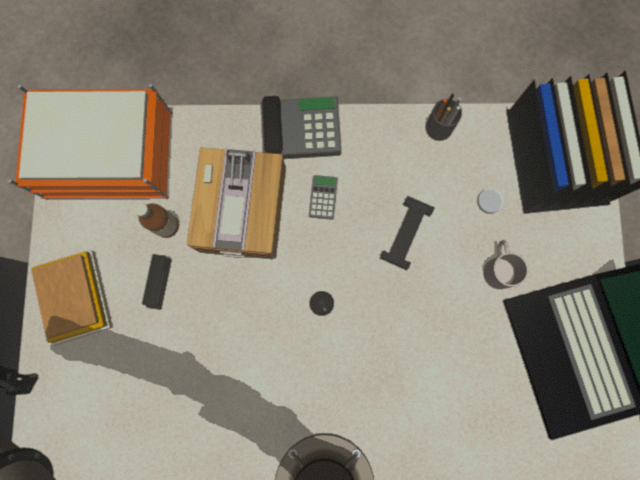

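View pics/scene0.png

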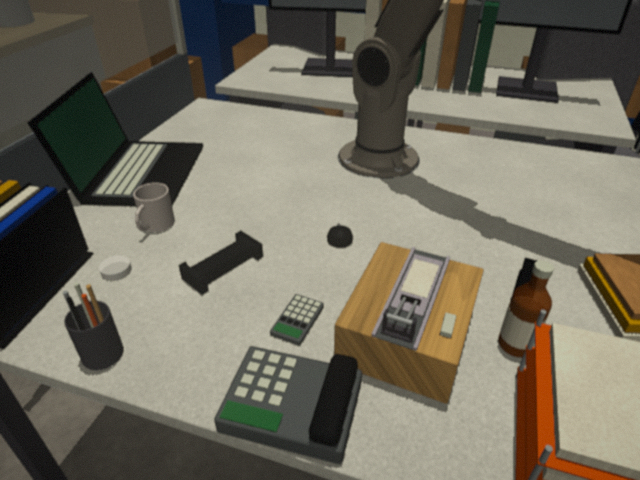

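The top view shows the drawer unit at about (235,200) px. Its channel runs from the front end at (229,250), facing the robot, back to (238,152), with white vinyl at (232,215) and the clip at (237,170). The stand is at (407,233). The scene view agrees: the clip is at the far end and the open front faces the robot.

```bash
cat > h.py <<'E'
import numpy as np,cv2
from scipy.spatial.transform import Rotation as R
def plane(uv,z,c):
    """cast pixels (N,2) onto world plane z"""
    uv=np.atleast_2d(uv).astype(float)
    M=cv2.Rodrigues(np.asarray(c["rvec"]))[0];o=-M.T@np.asarray(c["tvec"])
    r=np.c_[(uv[:,0]-c["cx"])/c["fx"],(uv[:,1]-c["cy"])/c["fy"],np.ones(len(uv))]@M
    return o+r*((z-o[2])/r[:,2:])
def cloud(d,c):
    v,u=np.mgrid[:480,:640];M=cv2.Rodrigues(np.asarray(c["rvec"]))[0]
    P=np.stack([(u-c["cx"])/c["fx"]*d,(v-c["cy"])/c["fy"]*d,d],-1)
    return (P-np.asarray(c["tvec"]))@M
def quat(yaw):
    """tool down, tool y axis along world direction yaw+90deg ; tool x along yaw"""
    m=np.array([[np.cos(yaw),np.sin(yaw),0],[np.sin(yaw),-np.cos(yaw),0],[0,0,-1.]]).T
    q=R.from_matrix(m).as_quat();return np.array([q[3],q[0],q[1],q[2]])
E
python3 - <<'E'
from h import *
c=dict(np.load("top0.npz"));p,d=c["p"],c["d"]
P=cloud(d,c)
# stand: dark pixels in its window
m=np.zeros((480,640),np.uint8);w=np.s_[185:280,370:445]
m[w]=((p[w].max(2)<75)*255)
k=max(cv2.findContours(m,0,2)[0],key=cv2.contourArea)
h=plane(k[:,0],.036,c)[:,:2].astype(np.float32)
(cx,cy),s,a=cv2.minAreaRect(h);print("stand",cx,cy,s,a,"z",np.percentile(P[m>0][:,2],[5,50,95]))
print("front/back chan",plane([[229,248],[239,152]],.11,c))
for u,v in[(232,215),(205,220),(265,200),(237,165),(208,173)]:print((u,v),P[v,u],p[v,u])
# vinyl
w=np.s_[150:250,215:255];m[:]=0;m[w]=(p[w].min(2)>195)*255
k=max(cv2.findContours(m,0,2)[0],key=cv2.contourArea)
print("vinyl",cv2.minAreaRect(plane(k[:,0],.1135,c)[:,:2].astype(np.float32)),p[215,232],p[245,229],p[190,235])
E
```

```text
stand 0.5963411331176758 -0.20276448130607605 (0.07049599289894104, 0.1689402461051941) 65.62149810791016 z [0.02710358 0.0326432  0.039145  ]
front/back chan [[0.54710807 0.21949017 0.11      ]
 [0.77899168 0.20228276 0.11      ]]
(232, 215) [0.6239228  0.2136025  0.11576992] [168 187 183]
(205, 220) [0.6138621  0.27804368 0.10836271] [ 91 151 184]
(265, 200) [0.66207886 0.13863534 0.10542472] [ 77 135 174]
(237, 165) [0.74654699 0.20609984 0.11061734] [ 93  97 102]
(208, 173) [0.72425484 0.27219097 0.1201555 ] [164 182 183]Traceback (most recent call last):
  File "<stdin>", line 14, in <module>
ValueError: max() iterable argument is empty
```

```bash
python3 - <<'E'
from cell import env,camera,calibration,kin
from h import *
yaw=np.pi-.075
env.reach([.62,.213,.36],quat(yaw))
env.grip(0.0)
for n in("wrist",):
    c=calibration(n);p,d=camera(n);cv2.imwrite("pics/w1.png",p);np.savez("w1.npz",p=p,d=d,**c)
s=env.get_state();print(s["time"],s["qpos"],s["tcp_pos"],s["orientation"],s["force"],s["opening"])
M=cv2.Rodrigues(c["rvec"])[0];print("cam",-M.T@c["tvec"],M[2])
E
```

```text
2.8167 [-0.53779407  0.40290899  0.15475368  1.54775439 -0.06498305  1.19604157
  1.12428826] [0.61997942 0.21295583 0.35997851] [-3.20936096e-05  3.75262317e-02  9.99295642e-01 -1.80789063e-05] [-0.69829907 -0.5852195   0.4983114 ] -2.3784163637825964e-05
cam [0.55336535 0.21793902 0.42914323] [ 0.25897059 -0.02011117 -0.96567581]
```

View pics/w1.png

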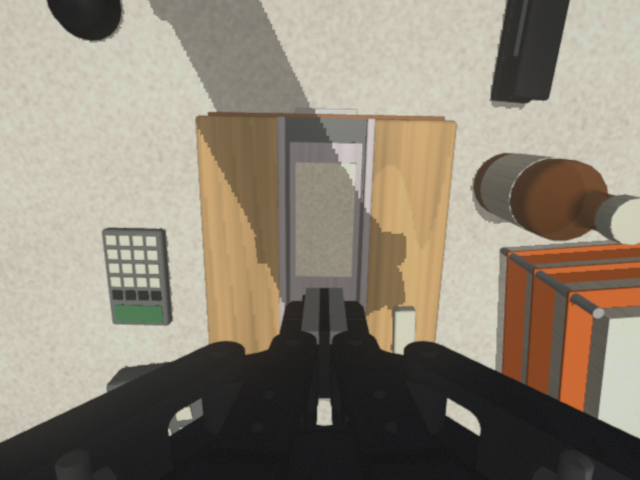

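The wrist view shows the plate with its front end at row ~142. The vinyl spans columns 294–356 and rows 163–276, the channel's front edge is at row ~119, and the rails are at columns ~280–289 and ~366–375. Next I take intensity profiles for precise edges.

```bash
python3 - <<'E'
from h import *
c=dict(np.load("w1.npz"));p=c["p"];g=cv2.GaussianBlur(p,(3,3),0).astype(float)
S=p.astype(int)
print("col vals rows 104..150", [int(x) for x in g[104:170,300:312].mean((1,2))])
print("tail rows 265..300",[int(x) for x in g[265:292,300:350].mean((1,2))])
for r in(175,200,225,250,270):
    print(r,"L274-300",[int(x) for x in g[r-1:r+2,274:302].mean((0,2))],"R348-380",[int(x) for x in g[r-1:r+2,348:382].mean((0,2))])
# wood outline
hsv=cv2.cvtColor(p,cv2.COLOR_BGR2HSV)
w=(hsv[...,1]>70)&(hsv[...,0]<25)
for r in(125,150,200,250,280):
    x=np.where(w[r,180:470])[0]+180;print(r,"wood",x.min(),x.max(),plane([[x.min(),r],[x.max(),r]],.11,c)[:,:2])
E
```

```text
col vals rows 104..150 [141, 140, 137, 129, 119, 115, 115, 115, 112, 102, 89, 82, 81, 79, 78, 77, 77, 77, 77, 77, 77, 77, 77, 77, 77, 77, 77, 77, 76, 76, 76, 76, 76, 76, 76, 76, 77, 84, 97, 109, 114, 114, 114, 114, 114, 114, 114, 114, 114, 114, 114, 114, 114, 114, 114, 114, 114, 117, 125, 134, 138, 138, 138, 138, 137, 137]
tail rows 265..300 [137, 137, 137, 137, 138, 138, 137, 137, 137, 136, 133, 125, 116, 111, 110, 110, 110, 110, 110, 110, 110, 108, 99, 87, 79, 78, 77]
175 L274-300 [98, 98, 98, 99, 104, 110, 114, 116, 117, 114, 105, 90, 77, 74, 78, 90, 104, 112, 113, 113, 117, 125, 132, 133, 133, 133, 134, 135] R348-380 [156, 180, 198, 204, 204, 204, 201, 195, 189, 188, 187, 184, 169, 140, 118, 112, 117, 143, 176, 193, 197, 196, 191, 177, 153, 138, 138, 144, 149, 152, 154, 154, 151, 149]
200 L274-300 [99, 98, 97, 96, 100, 108, 113, 114, 115, 114, 105, 90, 78, 74, 77, 89, 103, 111, 113, 113, 116, 124, 132, 136, 137, 138, 138, 139] R348-380 [137, 135, 136, 137, 137, 134, 125, 116, 112, 112, 113, 109, 106, 108, 109, 116, 145, 177, 192, 195, 193, 187, 170, 150, 142, 146, 150, 152, 154, 
[... 601 characters left out ...]
8, 95, 95, 97, 98, 99, 98, 96, 94, 94, 94, 96, 99]
270 L274-300 [101, 101, 102, 100, 100, 104, 110, 113, 114, 114, 110, 99, 85, 76, 75, 84, 98, 108, 111, 112, 115, 122, 130, 134, 135, 136, 137, 137] R348-380 [140, 139, 135, 125, 115, 110, 109, 108, 100, 87, 76, 74, 81, 96, 108, 113, 115, 115, 112, 104, 97, 95, 95, 96, 98, 98, 97, 95, 93, 93, 94, 95, 98, 101]
125 wood 196 456 [[0.54154394 0.12213095]
 [0.5561832  0.31711684]]
150 wood 198 453 [[0.55986531 0.12078848]
 [0.57443845 0.3149974 ]]
200 wood 201 448 [[0.5982122  0.11718799]
 [0.61276478 0.31134023]]
250 wood 204 443 [[0.63910091 0.11334884]
 [0.65363157 0.30744065]]
280 wood 206 440 [[0.66497388 0.1110865 ]
 [0.67947828 0.30497431]]
```

```bash
python3 - <<'E'
from h import *
c=dict(np.load("w1.npz"))
f=lambda uv,z:plane(uv,z,c)[:,:2]
a=lambda v:np.arctan2(v[1],v[0])
E=f([[306,113.7]],.11)[0]
pf=f([[306,142.2]],.113)[0]
vf=f([[306,162]],.1135)[0];vr=f([[325,276.6]],.1135)[0]
rl=f([[285,175],[285,200],[285.2,225],[285.5,250],[285.6,270]],.115);rr=f([[365,175],[364.2,200],[362.8,225],[361.8,250],[361,270]],.115)
vl=f([[295,200],[295,225],[295.3,250],[295.5,270]],.1135);vr2=f([[354,200],[353,225],[352,250],[351.3,270]],.1135)
pl=f([[289.3,175],[289.4,200],[289.8,225],[289.8,250],[289.9,270]],.113);pr=f([[361.0,175],[359,225],[357.5,250],[356.6,270]],.113)
for n,l in(("rl",rl),("rr",rr),("vl",vl),("vr",vr2),("pl",pl),("pr",pr)):print(n,l.mean(0),np.degrees(a(l[-1]-l[0])))
cen=(rl.mean(0)+rr.mean(0))/2;print("chan axis pt",cen,"gap",np.linalg.norm(rl.mean(0)-rr.mean(0)))
y=np.mean([a(rl[-1]-rl[0]),a(rr[-1]-rr[0])]);u=np.array([np.cos(y),np.sin(y)]);n=np.array([-u[1],u[0]])
e=cen+u*((E-cen)@u);print("yaw",y,"edge",e,"front gap",(pf-E)@u,"vf",(vf-E)@u,"vr",(vr-E)@u,"=>centre", (pf-E)@u+.075,(vf-E)@u+.06,(vr-E)@u-.032)
print("vinyl lateral",(np.r_[vl,vr2]@n).reshape(2,-1).mean(1)-e@n,"plate lat",pl.mean(0)@n-e@n,pr.mean(0)@n-e@n)
E
```

```text
rl [0.62198188 0.18202777] -5.346311684937422
rr [0.62655586 0.24308684] -5.225368441373945
vl [0.63263434 0.18879811] -4.940530022661204
vr [0.63605407 0.23446185] -5.387170510210899
pl [0.62267834 0.18526488] -5.189566607851618
pr [0.63170245 0.23947202] -5.614154139741143
chan axis pt [0.62426887 0.21255731] gap 0.06123015083919666
yaw -0.0922553128358917 edge [0.54102968 0.22025843] front gap 0.020618298266993025 vf 0.03525577216177893 vr 0.12746565405074842 =>centre 0.09561829826699303 0.09525577216177893 0.09546565405074842
vinyl lateral [-0.02288749  0.0228971 ] plate lat -0.027322889056248134 0.02748506881348467
```

```bash
cat >> h.py <<'E'
YC=-.0923;EDGE=np.array([.5410,.2203]);U=np.array([np.cos(YC),np.sin(YC)]);QC=quat(np.pi+YC)
def ch(x,z,y=0.):
    p=EDGE+U*x+np.array([-U[1],U[0]])*y;return [p[0],p[1],z]
def fz(env,n=4):
    r=[]
    for _ in range(n):env.dwell(.02);r.append(env.get_state()["force"])
    return np.mean(r,0)
E
python3 - <<'E'
from cell import env
from h import *
env.reach(ch(.094,.215),QC);env.dwell(.3)
b=fz(env);print("bias",b)
hit=env.movel(ch(.094,.180),velocity=.01,stop_force=3.5)
s=env.get_state();z=s["tcp_pos"][2];print(hit,s["time"],s["tcp_pos"],fz(env)-b)
np.save("bias.npy",b)
for i in range(4):
    f=fz(env)-b
    if abs(f[2])>8:break
    z-=.0001;env.movel(ch(.094,z),velocity=.01);print(z,env.get_state()["tcp_pos"][2],fz(env)-b)
print(env.get_state()["time"])
E
```

```text
bias [0.33010314 0.0624991  0.32363209]
True 6.375 [0.63464309 0.21168347 0.18571139] [-0.84662977  0.50343609  4.49506877]
0.1856113920258792 0.1857562732127247 [0.05629567 0.1584952  2.64314225]
0.1855113920258792 0.18575532812302667 [-0.37814113  0.00735191  3.90049808]
0.18541139202587922 0.1856947817186123 [-0.11898114  0.06181088  4.85405709]
0.18531139202587923 0.1856921387161778 [-0.35307683  0.2694708   5.27983967]
7.975
```

```bash
python3 - <<'E'
from cell import env
from h import *
b=np.load("bias.npy");z=.1853
for i in range(8):
    f=(fz(env)-b)[2]
    if f>10.3:break
    z-=min(.0003,.00007*(11-f));env.movel(ch(.094,z),velocity=.01)
print("pressed",z,fz(env)-b)
x=.094
for i in range(4):
    x-=.003;env.movel(ch(x,z),velocity=.02);F=fz(env)-b;t=env.get_state()
    print(round(x,4),round(z,5),F.round(2),t["tcp_pos"].round(4),round(t["time"],2))
    z-=np.clip(.00007*(11-F[2]),-.0003,.0003)
np.save("xz.npy",[x,z])
E
```

```text
pressed 0.18434325446935698 [-2.66346351 -0.77154839 10.40328592]
0.091 0.18434 [ 2.39 -0.56  6.58] [0.6332 0.2117 0.1856] 10.06
0.088 0.18404 [ 4.14 -0.24  6.45] [0.631  0.212  0.1856] 10.43
0.085 0.18374 [ 5.24 -0.81  6.91] [0.6284 0.2122 0.1856] 10.79
0.082 0.18346 [ 5.54 -0.22  8.17] [0.6257 0.2124 0.1856] 11.16
```

```bash
python3 - <<'E'
from cell import env,camera,calibration
from h import *
b=np.load("bias.npy");x,z=np.load("xz.npy")
for i in range(14):
    F=fz(env)-b;z-=np.clip(.00008*(11-F[2]),-.0004,.0003)
    x-=.003;env.movel(ch(x,z),velocity=.02);F=fz(env)-b;t=env.get_state()
    print(round(x,4),round(z,5),F.round(2),round((t["tcp_pos"][:2]-EDGE)@U,4),round(t["time"],2))
np.save("xz.npy",[x,z])
c=calibration("wrist");p,d=camera("wrist");cv2.imwrite("pics/w2.png",p);np.savez("w2.npz",p=p,d=d,**c)
E
```

```text
0.079 0.18302 [ 5.79 -0.59  9.38] 0.0825 11.59
0.076 0.18287 [ 5.67 -0.81  9.63] 0.0796 12.03
0.073 0.18275 [ 6.13 -0.59  9.92] 0.0767 12.46
0.07 0.18271 [ 5.7  -1.3  10.19] 0.0737 12.89
0.067 0.18268 [ 6.03 -1.28 10.61] 0.0708 13.32
0.064 0.18264 [ 5.56 -1.11 10.69] 0.0677 13.76
0.061 0.18261 [ 3.24 -1.36 12.56] 0.0643 14.19
0.058 0.18279 [ 2.84 -1.02 13.53] 0.0609 14.62
0.055 0.18298 [ 2.38 -0.94 12.58] 0.0577 15.06
0.052 0.18313 [ 2.72 -0.61 12.27] 0.0546 15.49
0.049 0.18323 [ 2.03 -0.65 11.64] 0.0515 15.93
0.046 0.18331 [ 2.42 -0.81 11.72] 0.0484 16.36
0.043 0.18336 [ 2.65 -0.69 11.71] 0.0454 16.79
0.04 0.18343 [ 2.17 -0.72 11.42] 0.0423 17.23
```

View pics/w2.png

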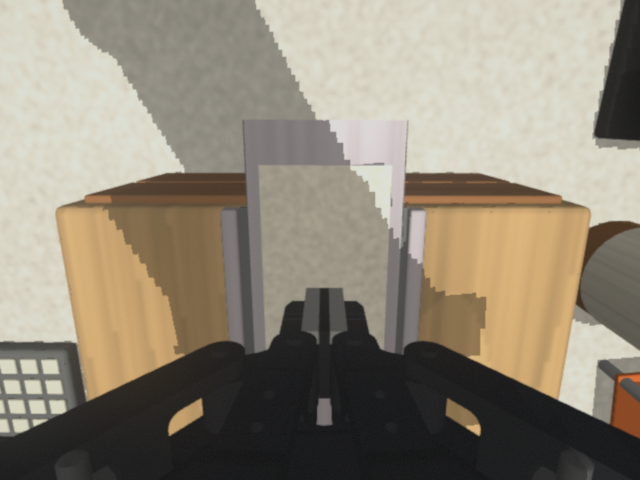

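The plate is out: its front end is at row ~121, the vinyl front at row ~165 and the channel edge at row ~206. The drag fell as the foot came off.

```bash
python3 - <<'E'
from h import *
c=dict(np.load("w2.npz"));g=c["p"].astype(float)
f=lambda uv,z:(plane(uv,z,c)[:,:2]-EDGE)@U
def step(lo,hi,cols):
    s=g[lo:hi,cols].mean((1,2));k=np.argmax(abs(np.diff(cv2.GaussianBlur(s.reshape(-1,1),(1,5),0).ravel())));return lo+k+.5
a=step(112,130,slice(255,310));v=step(150,180,slice(270,310));e=step(198,215,slice(225,238))
print(a,v,e,"centre",f([[280,a]],.113)+.075,f([[290,v]],.1135)+.06,"edge(rail top)",f([[231,e]],.115))
E
```

```text
119.5 164.5 209.5 centre [0.04695379] [0.04665169] edge(rail top) [0.00190472]
```

```bash
python3 - <<'E'
from cell import env,camera,calibration
from h import *
b=np.load("bias.npy");x,z=np.load("xz.npy")
for dx in [.003]*9+[.0025]:
    F=fz(env)-b;z-=np.clip(.00008*(11-F[2]),-.0004,.0003)
    x-=dx;env.movel(ch(x,z),velocity=.02)
t=env.get_state();F=fz(env)-b
print(round(x,4),round(z,5),F.round(2),round((t["tcp_pos"][:2]-EDGE)@U,4),round(t["time"],2))
env.movel(ch(x+.002,z+.001),velocity=.02);print(fz(env)-b)
env.movel(ch(x+.002,.20),velocity=.03)
env.movel(ch(x+.05,.30),velocity=.2)
c=calibration("wrist");p,d=camera("wrist");cv2.imwrite("pics/w3.png",p);np.savez("w3.npz",p=p,d=d,**c)
print(env.get_state()["time"])
E
```

```text
0.0105 0.18357 [ 2.52 -0.3  11.31] 0.0128 20.92
[-0.92376764 -0.18667022  9.53176083]
22.7333
```

View pics/w3.png

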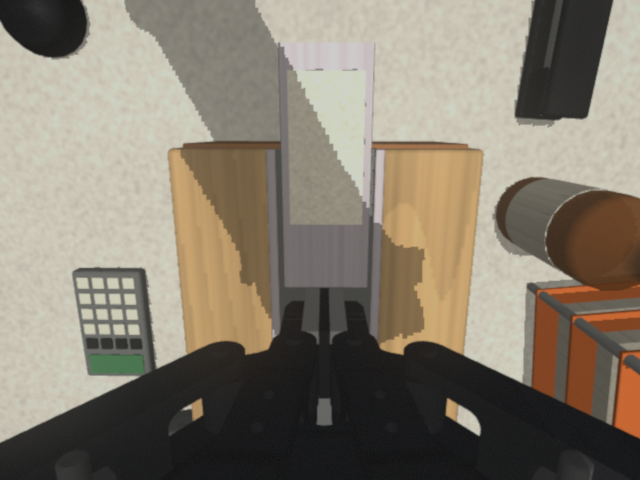

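The plate's front end is at row ~42, its rear at row ~287, the vinyl at rows 69–224 and the unit edge at row ~149. It lies flat with nothing touching it.

```bash
python3 - <<'E'
from h import *
c=dict(np.load("w3.npz"));g=c["p"].astype(float)
f=lambda uv,z:(plane(uv,z,c)[:,:2]-EDGE)@U
N=np.array([-U[1],U[0]])
def step(s,lo):
    k=np.argmax(abs(np.diff(cv2.GaussianBlur(s.reshape(-1,1),(1,5),0).ravel())));return lo+k+.5
R=lambda lo,hi,c0,c1:step(g[lo:hi,c0:c1].mean((1,2)),lo)
C=lambda lo,hi,r:step(g[r-2:r+3,lo:hi].mean((0,2)),lo)
a=R(35,55,290,330);v=R(60,80,292,300);v2=R(215,235,295,350);r=R(275,300,300,350)
print(a,v,v2,r,f([[310,a]],.113)+.075,f([[296,v]],.1135)+.06,f([[325,v2]],.1135)-.032,f([[325,r]],.113)-.075)
e=[R(140,160,c0,c0+20) for c0 in(180,210,390,430)];print(e,[f([[u,x]],.11)[0] for u,x in zip((190,220,400,440),e)])
for q in (55,100,250,270):
    L,Rr=C(274,292,q),C(360,384,q);P=plane([[L,q],[Rr,q]],.113,c)[:,:2];print(q,L,Rr,(P-EDGE)@N,((P-EDGE)@N).mean())
E
```

```text
42.5 70.5 224.5 286.5 [0.01788961] [0.01789209] [0.01743335] [0.01680821]
[np.float64(142.5), np.float64(141.5), np.float64(141.5), np.float64(141.5)] [np.float64(-0.0013324618675987086), np.float64(-0.0019396222477029187), np.float64(-0.001996121255604742), np.float64(-0.002008660788480176)]
55 284.5 372.5 [-0.023452    0.02729781] 0.0019229077208649664
100 286.5 373.5 [-0.02286412  0.02865101] 0.0028934462917954915
250 277.5 372.5 [-0.03084596  0.03092011] 3.707673046374031e-05
270 277.5 371.5 [-0.03123903  0.03068608] -0.00027647256694515385
```

```bash
python3 - <<'E'
from cell import env,camera,calibration
from h import *
env.movel(ch(-.025,.25),velocity=.2)
env.grip(.085)
print("stop",env.movel(ch(-.025,.1625),velocity=.06,stop_force=6))
print(env.get_state()["tcp_pos"],env.get_state()["time"])
env.grip(.05,50);s=env.get_state();print("grip",s["opening"],s["gripper_force"],s["force"])
env.movel(ch(-.025,.20),velocity=.04)
env.movel(ch(-.025,.28),velocity=.15);env.dwell(.2)
s=env.get_state();print(s["opening"],s["gripper_force"],s["force"],s["tcp_pos"],s["time"])
c=calibration("wrist");p,d=camera("wrist");cv2.imwrite("pics/w4.png",p);np.savez("w4.npz",p=p,d=d,t=s["tcp_pos"],**c)
E
```

```text
stop False
[0.51633272 0.22270849 0.16289907] 25.7667
grip 0.05369321201552769 51.99892044067383 [-0.45593875  0.34546604  2.2220334 ]
0.053972150035268965 52.642067670822144 [-0.02224998  0.26636288 -1.89183529] [0.51557523 0.22237618 0.27876801] 28.1333
```

View pics/w4.png

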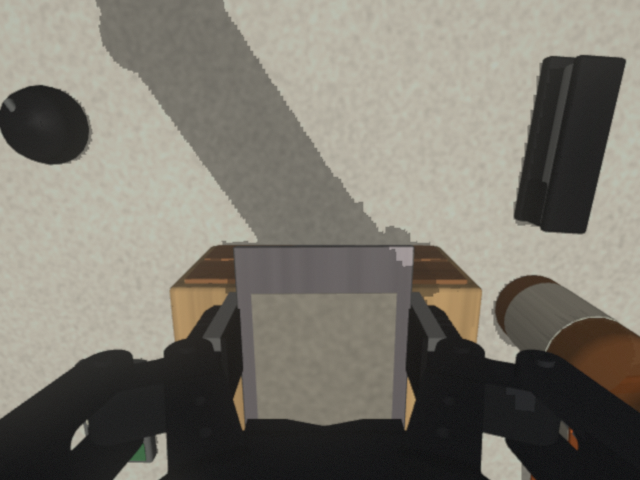

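The plate is held: its front end is at row ~246 (columns 236–412) and the vinyl front at row ~293. Next I check its tilt and its offset from the TCP using depth.

```bash
python3 - <<'E'
from h import *
c=dict(np.load("w4.npz"));p=c["p"];t=c["t"];P=cloud(c["d"],c);g=p.astype(float)
N=np.array([-U[1],U[0]])
B=P[255:415,270:385].reshape(-1,3)
q=B-[t[0],t[1],t[2]];X=np.c_[q[:,:2]@U,q[:,:2]@N,np.ones(len(q))]
k=np.linalg.lstsq(X,q[:,2],rcond=None)[0];res=q[:,2]-X@k
print("pitch slope",k[0],"roll",k[1],"z at tcp",k[2],"res",res.std(),"x range",X[:,0].min(),X[:,0].max())
for lo,hi in((250,290),(290,330),(330,370),(370,415)):
    b=P[lo:hi,270:385].reshape(-1,3).mean(0);print((b[:2]-t[:2])@U,b[2]-t[2])
zt=t[2]+k[2]
def step(s,lo):
    j=np.argmax(abs(np.diff(cv2.GaussianBlur(s.reshape(-1,1),(1,5),0).ravel())));return lo+j+.5
a=step(g[236:256,300:350].mean((1,2)),236);v=step(g[284:302,265:380].mean((1,2)),284);print(a,v)
f=lambda uv,z:plane(uv,z,c)[:,:2]-t[:2]
for dz in(-.053,-.0505,-.048):
    print(dz,"front",f([[325,a]],t[2]+dz)@U+.075,"vinyl",f([[325,v]],t[2]+dz)@U+.06)
L=[step(g[r-2:r+3,228:246].mean((0,2)),228) for r in(262,275)];R=[step(g[r-2:r+3,402:420].mean((0,2)),402) for r in(262,275)]
print(L,R,[(f([[l,r],[m,r]],zt)@N).tolist() for l,m,r in zip(L,R,(262,275))])
E
```

```text
pitch slope -0.10155822170271843 roll -0.00492466621410801 z at tcp -0.05082675841618686 res 0.00765600596437102 x range -0.06658163391776778 0.02792611218643628
-0.025511799696848168 -0.05094609946268153
-0.012302480084914797 -0.050407070004682974
0.0019898037437304904 -0.0506618716200051
0.017644476062340694 -0.05021902222328328
244.5 293.5
-0.053 front [0.04196638] vinyl [0.04327937]
-0.0505 front [0.04128101] vinyl [0.04226073]
-0.048 front [0.04059563] vinyl [0.04124208]
[np.float64(234.5), np.float64(235.5)] [np.float64(412.5), np.float64(411.5)] [[-0.027879161614226367, 0.027094126706725886], [-0.027805038053690858, 0.027020259987040253]]
```

```bash
python3 - <<'E'
from cell import env,camera,calibration
from h import *
a=np.radians(-24.4);W=np.array([np.cos(a),np.sin(a)]);S=np.array([.5963,-.2028])
t=S+.15*W
env.movel([.5156,.2225,.33],velocity=.1)
env.reach([*t,.32],quat(np.pi+a));env.dwell(.3)
s=env.get_state();print(s["tcp_pos"],s["opening"],s["gripper_force"],s["time"],s["force"])
c=calibration("wrist");p,d=camera("wrist");cv2.imwrite("pics/w5.png",p);np.savez("w5.npz",p=p,d=d,t=s["tcp_pos"],**c)
E
```

```text
[ 0.73307622 -0.26409261  0.32016216] 0.053975923066885645 52.63893485069275 31.0583 [ 0.06484694  1.02835724 -0.98992137]
```

View pics/w5.png

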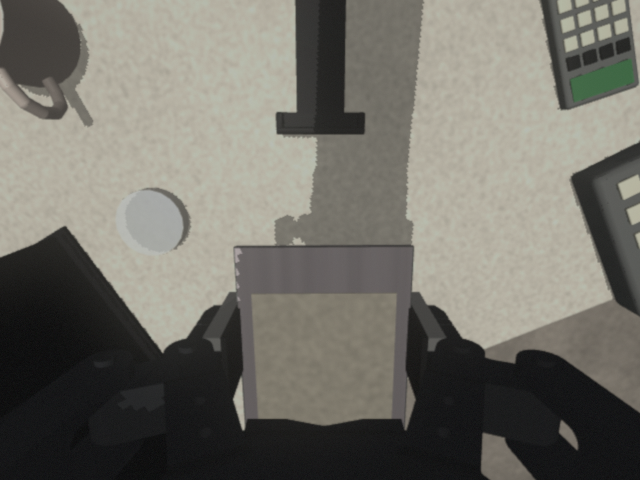

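The stand's far end is visible at columns 277–364 and rows 112–134, with the bed going up at columns 296–346. I move back to see all of it.

```bash
python3 - <<'E'
from cell import env,camera,calibration
from h import *
a=np.radians(-24.4);W=np.array([np.cos(a),np.sin(a)]);S=np.array([.5963,-.2028])
t=S+.22*W
env.movel([*t,.34],velocity=.15);env.dwell(.2)
s=env.get_state();print(s["tcp_pos"],s["time"])
c=calibration("wrist");p,d=camera("wrist");cv2.imwrite("pics/w6.png",p);np.savez("w6.npz",p=p,d=d,t=s["tcp_pos"],**c)
m=((p.max(2)<62)*255).astype(np.uint8);m[240:]=0;m[:,:230]=0;m[:,420:]=0
m=cv2.morphologyEx(m,cv2.MORPH_OPEN,np.ones((3,3)))
k=max(cv2.findContours(m,0,2)[0],key=cv2.contourArea);print(cv2.boundingRect(k))
r=cv2.minAreaRect(plane(k[:,0],.038,c)[:,:2].astype(np.float32));print(r)
cv2.drawContours(p,[k],-1,(0,0,255),1);cv2.imwrite("pics/w6m.png",cv2.resize(p[:245,220:430],None,fx=2.4,fy=2.4))
E
```

```text
[ 0.79614119 -0.29328229  0.34017978] 31.9417
(279, 0, 86, 56)
((0.6590927243232727, -0.23405689001083374), (0.07101798057556152, 0.041242267936468124), 65.60594177246094)
```

View pics/w6m.png

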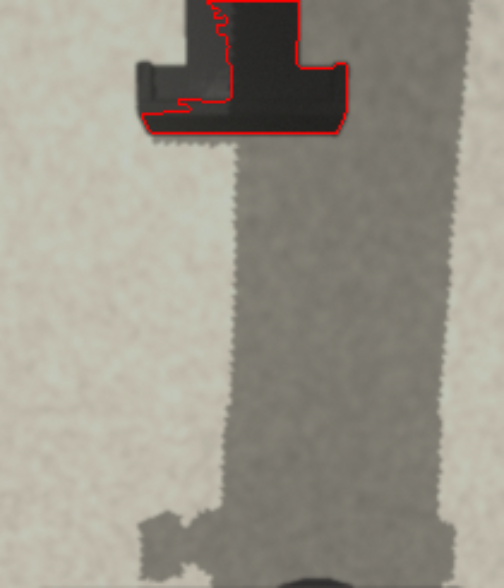

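The crop shows only the stand's far end, at rows ~26–56. I'll measure that end from the previous view (w5) and take one more view of the near end.

```bash
python3 - <<'E'
from cell import env,camera,calibration
from h import *
a=np.radians(-24.4);W=np.array([np.cos(a),np.sin(a)]);N=np.array([-W[1],W[0]]);S=np.array([.5963,-.2028])
env.movel([*(S-.010*W),.32],velocity=.2);env.dwell(.3)
s=env.get_state();print(s["tcp_pos"],s["time"])
c=calibration("wrist");p,d=camera("wrist");cv2.imwrite("pics/w7.png",p);np.savez("w7.npz",p=p,d=d,t=s["tcp_pos"],**c)
o=[]
for n in("w5","w7"):
    c=dict(np.load(n+".npz"));q=c["p"][:236,255:385]
    o.append(cv2.resize(q,None,fx=2.4,fy=2.4))
    m=((c["p"].max(2)<95)*255).astype(np.uint8);m[236:]=0;m[:,:255]=0;m[:,385:]=0
    m=cv2.morphologyEx(m,cv2.MORPH_OPEN,np.ones((3,3)))
    k=max(cv2.findContours(m,0,2)[0],key=cv2.contourArea);x,y,w,h=cv2.boundingRect(k);print(n,x,y,w,h)
    for r in range(y,y+h,4):
        z=np.where(m[r]>0)[0];P=plane([[z.min()-.5,r],[z.max()+.5,r]],.038,c)[:,:2]-S
        print(r,z.min(),z.max(),(P@W).round(4),(P@N).round(4))
cv2.imwrite("pics/w57.png",np.hstack(o))
E
```

```text
[ 0.58747611 -0.19886261  0.31982222] 33.6
w5 276 0 90 135
0 296 345 [-0.0143 -0.0143] [-0.0219  0.0165]
4 296 345 [-0.0115 -0.0116] [-0.022   0.0165]
8 296 345 [-0.0088 -0.0088] [-0.022   0.0166]
12 296 345 [-0.006 -0.006] [-0.0221  0.0166]
16 296 345 [-0.0032 -0.0032] [-0.0221  0.0167]
20 296 345 [-0.0004 -0.0004] [-0.0222  0.0167]
24 296 345 [0.0024 0.0024] [-0.0222  0.0167]
28 296 345 [0.0053 0.0052] [-0.0223  0.0168]
32 296 345 [0.0081 0.0081] [-0.0223  0.0168]
36 296 345 [0.011  0.0109] [-0.0224  0.0169]
40 296 345 [0.0138 0.0138] [-0.0224  0.0169]
44 296 345 [0.0167 0.0167] [-0.0225  0.017 ]
48 296 345 [0.0196 0.0196] [-0.0225  0.017 ]
52 296 345 [0.0225 0.0225] [-0.0226  0.017 ]
56 296 344 [0.0255 0.0254] [-0.0226  0.0163]
60 297 344 [0.0284 0.0284] [-0.0219  0.0163]
64 297 344 [0.0314 0.0313] [-0.0219  0.0164]
68 297 344 [0.0343 0.0343] [-0.022   0.0164]
72 297 344 [0.0373 0.0373] [-0.022   0.0165]
76 297 344 [0.0403 0.0403] [-0.0221  0.0165]
80 297 344 [0.0433 0.0433] [-0.0221  0.0165]
84 297 344 [0.0463 0.0463] [-0.0222  0.0166]
88 297 344 [0.0494 0.0493] [-0.0222  0.0166]
[... 1150 characters left out ...]
 344 [-0.0396 -0.0396] [-0.0225  0.0167]
180 300 344 [-0.0362 -0.0362] [-0.0217  0.0168]
184 300 344 [-0.0327 -0.0327] [-0.0218  0.0168]
188 300 344 [-0.0293 -0.0293] [-0.0218  0.0169]
192 300 344 [-0.0259 -0.0259] [-0.0219  0.0169]
196 300 344 [-0.0224 -0.0224] [-0.022  0.017]
200 300 344 [-0.0189 -0.0189] [-0.022  0.017]
204 300 344 [-0.0154 -0.0154] [-0.0221  0.017 ]
208 300 343 [-0.0119 -0.0119] [-0.0221  0.0162]
212 300 344 [-0.0083 -0.0083] [-0.0222  0.0171]
216 300 344 [-0.0048 -0.0048] [-0.0222  0.0172]
220 299 343 [-0.0012 -0.0012] [-0.0232  0.0164]
224 299 344 [0.0024 0.0024] [-0.0232  0.0173]
228 299 343 [0.006 0.006] [-0.0233  0.0164]
232 300 343 [0.0097 0.0096] [-0.0225  0.0165]
```

View pics/w57.png

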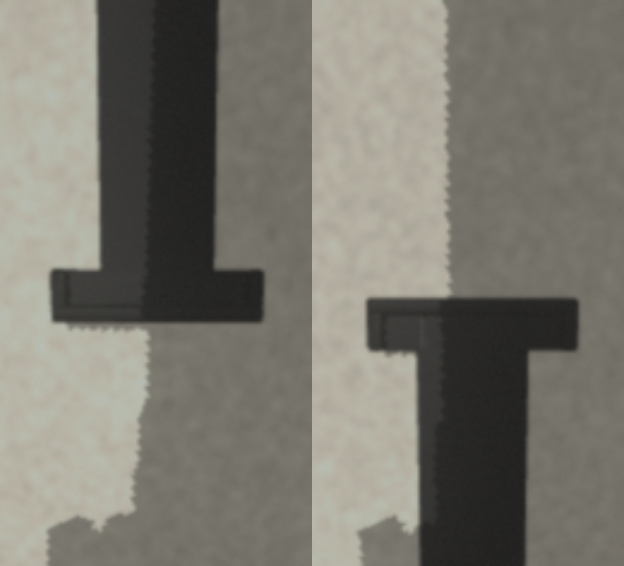

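Both ends agree: the seat centre is at S + 1.7 mm along and −2.8 mm across, with yaw unchanged. Now I place the plate.

```bash
python3 - <<'E'
from cell import env,camera,calibration
from h import *
a=np.radians(-24.4);W=np.array([np.cos(a),np.sin(a)]);N=np.array([-W[1],W[0]]);S=np.array([.5963,-.2028])+.0017*W-.0028*N
T=S-.042*W+.0004*N
cmd=T.copy()
env.movel([*cmd,.20],velocity=.2)
env.movel([*cmd,.105],velocity=.08);env.dwell(.4)
t=env.get_state()["tcp_pos"];e=T-t[:2];print("err",e@W,e@N,t)
cmd=cmd+e
b=fz(env);print(b)
hit=env.movel([*cmd,.0825],velocity=.015,stop_force=3);env.dwell(.2)
s=env.get_state();e=T-s["tcp_pos"][:2];print(hit,s["tcp_pos"],e@W,e@N,fz(env)-b,s["time"])
c=calibration("wrist");p,d=camera("wrist");cv2.imwrite("pics/w8.png",p);np.savez("w8.npz",p=p,d=d,t=s["tcp_pos"],**c)
E
```

```text
err -3.717919592736325e-05 -2.2159388314219635e-05 [ 0.55865101 -0.18833271  0.10512145]
[-0.24407349  0.08299089 -0.6541334 ]
True [ 0.55853136 -0.18833676  0.08553246] 7.011221015022365e-05 3.096054038682359e-05 [-0.11187385 -0.12176366  5.68639146] 37.5917
```

View pics/w8.png

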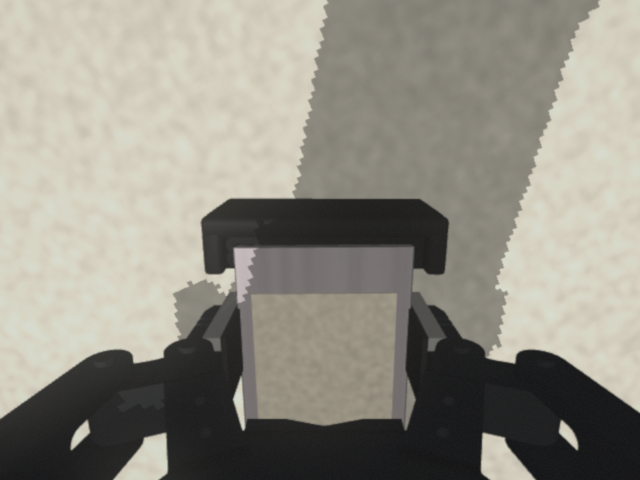

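The plate's front end (row 246, columns 235–413) sits between the lugs (inner faces at ~225 and ~425) and inside the end stop. The contact height of 85.5 mm matches the bed, so I release.

```bash
python3 - <<'E'
from cell import env,camera,calibration
from h import *
a=np.radians(-24.4)
s=env.get_state()["tcp_pos"]
env.grip(.062,20);env.grip(.085)
env.movel([s[0],s[1],.12],velocity=.04)
env.movel([s[0],s[1],.25],velocity=.15)
W=np.array([np.cos(a),np.sin(a)])
env.movel([*(s[:2]+W*.13),.33],velocity=.2);env.dwell(.3)
c=calibration("wrist");p,d=camera("wrist");np.savez("w9.npz",p=p,d=d,**c);cv2.imwrite("pics/w9.png",p)
print(env.get_state()["time"],env.get_state()["force"])
E
```

```text
41.6333 [0.4807809  0.04561476 0.84279176]
```

View pics/w9.png

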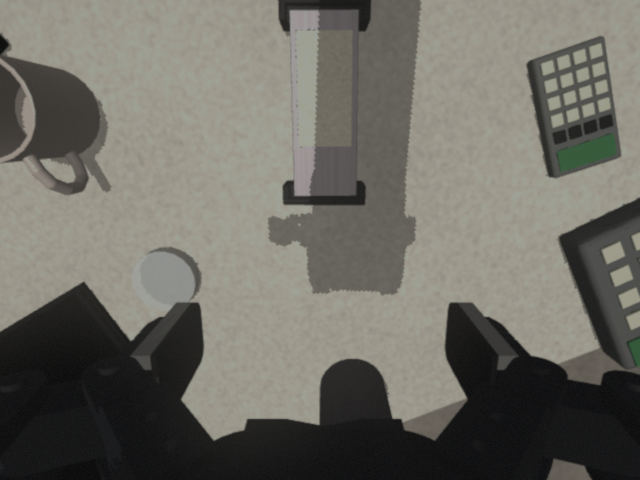

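The plate (rows ~9–196, columns 292–358) lies flat and centred inside the lugs, with dark margins on every side, and the gripper is clear. I hand it in.

```bash
python3 -c "
from cell import job
print(job.job_done())"
```

```text
the job is handed in; nothing more can be done
None
```

I slid the plate out, lifted it by its long edges and laid it in the desk stand inside the lugs, then handed the job in at about 42 s; no verdict came back, but the last wrist picture shows it centred and released.

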